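# Shut and pin the splash door of a pottery grinder

## Robot

A 6-joint arm with a two-finger parallel gripper is mounted at the origin on the work surface. World frame = base frame: x ahead of the robot, y to its left, z up, the work surface at z = 0. Lengths are in m, angles in rad, forces in N, time in s.
With the tool pointing down it reaches from about 0.225 to 0.725 m from the base axis. Payload 3.1 kg.
Tool frame: the origin (TCP) lies at the very end of the fingers, on their centre line; the grasp point (between the pads) lies bot.grip_point_offset behind it (bot.grip_point_offset is the distance from the TCP to the grasp point, in m); z points along the fingers, y is the line along which they close (so a half turn about z gives the same grasp; the last joint's range is limited). The gripper opens to 85 mm and grips with 20 to 120 N. Pads are 22 mm wide; open, the fingers measure 114 mm over their backs; the gripper's body (76 mm by 85 mm) begins 54 mm behind the grasp point. The pads swing forward as they close: fully open they stand 13 mm farther back than shut.
Start: joints at [-1.42, 0.048, 0.099, 1.622, 0, 1.443], TCP at [0.144, -0.505, 0.231] pointing down, gripper open.
Joint ranges: [-2.91, 2.91], [-0.99, 1.94], [-1.21, 1.42], [-2.12, 2.29], [-1.49, 1.47], [-3.14, 3.14]. Speed limits (rad/s): [2.79, 2.79, 3.14, 3.14, 3.14, 3.14].

## Interface

Orientations are given as a rotation vector (axis times angle).
In Python, from rig import bot, cams gives the robot as it stands.
- The arm moves only by the tool step_arm, never from a script. Its argument "rows" is one flat list of numbers, 6 for each row, row after row: the shift along the tool's x, y, z in m, then the turn, a rotation vector about the tool's x, y, z in units of 10 degrees (1.0 is 10 degrees). A call has 1 to 8 rows; each row shifts and turns the commanded pose from where the row before left it, along the tool's axes as they then stand; what a row does not reach is not made up. A row lasts 1/8 s, in which the tool goes at most 62.5 mm and 10.7 degrees, less where a joint would pass 70% of its speed; a pose out of reach is approached as far as the arm can. A call with a gripper value outside its range is refused whole. "jaw" is the finger opening in m, from 0 to 0.0854, set as the call begins (left out, the last holds). The fingers move at their own pace and stop on an object; the grip force is fixed at half the most. Time passes only in rows, so rows that do not move let the fingers close. It gives the time, the measured TCP pose, the force, the opening and the grip force at its end, in the units of the state.
- bot.get_obs(): the state, without advancing time (a new reading comes with each control period).
- cams.grab_frame(name): name is "scene" or "top" or "wrist"; returns a dict with "image" (420x560x3 uint8, blue, green, red), "vertical_fov" (degrees; the focal length in pixels is half the picture's height over the tangent of half this angle, whatever the lens; pixels are square), "cx", "cy" (the principal point, pixels), "rvec" (rotation vector, rad) and "tvec" (3), from world to camera coordinates, as OpenCV has them. Camera axes: x right, y down, z forward; pixel columns grow to the right and rows downward; lengths in m; the calibration is good to about 2 mm. A picture is of the moment at which its call begins. There is no depth.
- bot.hand_in(): hands the job in; it is judged then, once.
The state is a dict: "t": time; "qpos": joint angles; "dq": joint speeds; "tau": joint torques, N m; "tcp_pos": TCP position; "ee_rot": TCP orientation; "contact_force": force on the tool from outside, world axes, zero at the start; "wrist_torque": the same for the moment, N m; "finger_gap": opening from 0.0 (shut) to 1.0 (fully open); "grasp_force": force on a finger pad.
Only numpy, scipy, OpenCV 4.12 (cv2) and the standard library are available. Lean on these libraries where they do the work, as an engineer would, in place of code of your own. Each camera call takes 0.05 s, during which the arm holds its last target. There are 200 camera calls.

## Task

The pot-foot grinder is finished for the day: slide its clear splash door fully shut by the black post, then take the red-headed lock pin out of the wooden block and push it down through the yellow fork and the door's lug until its head sits flush on the fork. Let go of everything, and do not disturb the wooden stamp that stays in the block, the blue glaze jar or the terracotta bowl.

Things in the scene. Friction and masses are not known exactly. Their poses are not given: they have to be found in the camera images.
- grinder: Fixed green bench grinder, 270 deep (x), 420 wide (y), 180 mm high, open top, steel disc inside. Origin on the table under the middle of the door's track; +x points away from the robot, +y along the track in the door's opening direction. Base front at x = -12, yellow fork at the low-y front corner reaching x = -58, top of rail and door at z = 175 mm. Yaw varies.
- door (a joint): Opening of the clear, dark-framed sliding door (186 mm wide), in m along the grinder's +y: 0 fully shut against its stop, 0.15 fully open. About 2 N of friction; stays where left. A steel lug in front of it (12 mm thick, z 150 to 162) enters between the yellow fork arms as it shuts; its 18 mm hole lines up with theirs at 0.
- door_handle (a point): Centre of the top of the black round upright post (24 mm diameter, 50 mm tall) on the door's top edge, 225 mm above the table. Moves with the door. Same axes as the grinder. When the door is shut it lies at x = 0, y = -75 mm in the grinder's frame.
- lock_hole (a point): Centre of the mouth of the vertical hole (18 mm, chamfered) in the top face of the upper yellow fork arm, 180 mm above the table, at x = -34, y = -158 mm in the grinder's frame, same axes. Arms are 48 by 50 by 12 mm (z 168 to 180 and 132 to 144), both holed; free space below.
- block: Fixed wooden block 70 (x) by 180 (y) by 85 mm high, origin at the centre of its underside, with two vertical 19 mm through holes at y = -50 and +50 mm. One holds the pin, the other the stamp, either way round.
- pin: Loose steel lock pin: round shank 14 mm diameter, 70 mm long, chamfered tip; red cylindrical head 30 mm diameter, 36 mm tall on top. Origin at the centre of the lower tip, z towards the head. Starts upright in the block, head resting on its top 85 mm above the table (head top at 121 mm). About 0.12 kg.
- pin_shoulder (a point): Point on the pin's axis at the underside of the red head, 70 mm above the tip. Same axes as the pin.
- stamp: Pale wooden clay stamp in the other hole of the block; shank like the pin's, head 36 mm diameter and 20 mm tall (top at 105 mm). Origin at the lower tip. Not to be disturbed.
- jar: Blue glaze jar with a white cap, 68 mm diameter, 90 mm tall, loose, between the robot and the grinder. Origin at the centre of its underside. Not to be disturbed.
- bowl: Terracotta bowl, 130 mm diameter, 60 mm tall, loose, to the right of the grinder. Origin at the centre of its underside. Not to be disturbed.
Mind the look-alikes: they are no part of the job. What is meant by the pin is not purple, and is the smaller of those in its own colour.

How it is judged:
By the outcome, as a careful person would: the job done as asked, in the order asked, and still so for the second after the job is handed in, with the robot touching nothing.
It also fails if it takes over 54 s, if anything falls off the work surface, if the arm or the gripper's body presses on something with over 40 N, if the wrist force passes 120 N, or if a joint passes its speed limit or range.

## Working session

There is one attempt and no reset: what is moved stays moved. The work goes in short steps, Python scripts to look and compute and a tool call to move; the robot and the scene stay as the last step left them, time stands still between calls to the robot, and variables do not carry over. Pictures are saved under pics/ and viewed, at most 10 in all, crops included, and the job is handed in when it is done.

Besides the shell and the picture viewer there is one more tool, called after "Request:" as name(argument=value, ...) on one line, values as JSON. step_arm: Moves the arm, as the interface text tells. Its arguments: {"type":"object","properties":{"rows":{"type":"array"},"jaw":{"type":"number"}},"required":["rows"]}

```bash
ls; mkdir -p pics
python3 - <<'E'
from rig import bot,cams
import cv2,pickle
print(bot.grip_point_offset,bot.get_obs())
for n in ["scene","top"]:
    f=cams.grab_frame(n);cv2.imwrite(f"pics/{n}0.png",f["image"]);pickle.dump(f,open(f"{n}0.pkl","wb"))
    print(n,f["vertical_fov"],f["cx"],f["cy"],f["rvec"],f["tvec"])
E
```

```text
pics
0.0187 {'t': 0.0, 'qpos': array([-1.41978676e+00,  4.87678871e-02,  9.75625929e-02,  1.62198640e+00,
       -2.80735630e-05,  1.44298469e+00]), 'dq': array([9.51096268e-04, 2.87871537e-04, 2.16875310e-05, 7.52107132e-04,
       2.36153193e-03, 7.99103469e-04]), 'tau': array([ 1.03348634e-04, -3.38781059e+01,  3.20014644e+01,  2.03374500e-02,
       -1.63479349e-04, -2.04298594e-06]), 'tcp_pos': array([ 0.14437151, -0.50411621,  0.23009057]), 'ee_rot': array([-3.10874149e+00, -4.36221275e-01,  8.76697619e-05]), 'contact_force': array([ 0.17550798, -0.28871572, -0.22664336]), 'wrist_torque': array([-0.00445334, -0.00351297,  0.06388492]), 'grasp_force': 0.0, 'finger_gap': 0.99729405259339}
scene 45.44179539674105 275.43740466475924 214.31605518374934 [ 2.35780374  0.62475611 -0.22600296] [-0.35981261 -0.17888089  1.27501246]
top 48.35305553803846 272.6289634539899 212.7795238123492 [ 2.23051053 -2.16267372  0.09517185] [-0.16429979  0.49168665  1.2129546 ]
```

View pics/top0.png

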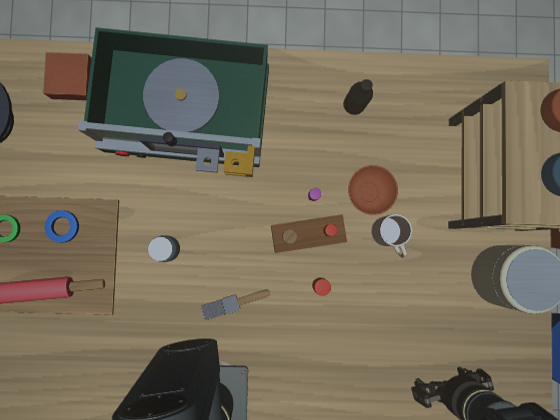

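View pics/scene0.png

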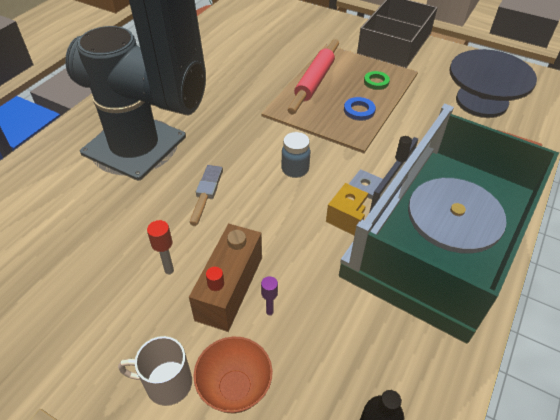

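The top view shows the post at (168,139), the lug at (207,158), the yellow fork at (239,161), the pin at (330,230) and the stamp at (290,236), plus a larger red decoy at (321,287) and a purple one at (315,194). The jar is at (163,249) and the bowl at (373,189). In the scene view the pin head is at (215,278) and the post at (404,148). I'll measure these next.

```bash
cat > h.py <<'E'
import numpy as np,cv2
def ray(f,u,v):
    F=f["image"].shape[0]/2/np.tan(np.radians(f["vertical_fov"])/2)
    R=cv2.Rodrigues(np.array(f["rvec"],float))[0]; t=np.array(f["tvec"],float)
    d=R.T@np.array([(u-f["cx"])/F,(v-f["cy"])/F,1.]); return -R.T@t,d/np.linalg.norm(d)
def onz(f,u,v,z):
    c,d=ray(f,u,v); return c+d*(z-c[2])/d[2]
def tri(r):
    A=sum(np.eye(3)-np.outer(d,d) for c,d in r); b=sum((np.eye(3)-np.outer(d,d))@c for c,d in r)
    return np.linalg.solve(A,b)
def proj(f,p):
    F=f["image"].shape[0]/2/np.tan(np.radians(f["vertical_fov"])/2)
    K=np.array([[F,0,f["cx"]],[0,F,f["cy"]],[0,0,1]])
    return cv2.projectPoints(np.array(p,float).reshape(-1,3),np.array(f["rvec"],float),np.array(f["tvec"],float),K,None)[0].reshape(-1,2)
def blobs(m,amin=30):
    n,l,s,c=cv2.connectedComponentsWithStats(m.astype(np.uint8))
    return [(c[i].round(1),s[i].tolist()) for i in range(1,n) if s[i][4]>=amin]
E
python3 - <<'E'
from h import *
import pickle
for n in ["top","scene"]:
    f=pickle.load(open(n+"0.pkl","rb"));im=f["image"]
    h=cv2.cvtColor(im,cv2.COLOR_BGR2HSV);H,S,V=cv2.split(h)
    print(n)
    print("red",[b for b in blobs(((H<5)|(H>175))&(S>190)&(V>90))])
    print("yel",blobs((H>15)&(H<28)&(S>200)&(V>80)))
    ys,xs=np.where((H>15)&(H<28)&(S>200)&(V>80))
    print("black",blobs(V<45,40)[:12])
f=pickle.load(open("top0.pkl","rb"));g=pickle.load(open("scene0.pkl","rb"))
c=f["image"][115:185,130:270];d=g["image"][120:240,310:430]
cv2.imwrite("pics/c1.png",np.vstack([cv2.resize(c,(800,400),interpolation=cv2.INTER_CUBIC)]))
cv2.imwrite("pics/c2.png",cv2.resize(d,(600,600),interpolation=cv2.INTER_CUBIC))
E
```

```text
top
red []
yel []
black [(array([153.6,  59.4]), [88, 31, 175, 92, 3952]), (array([  7.4, 119.9]), [0, 83, 14, 59, 229]), (array([356.7,  99.6]), [344, 83, 29, 31, 453]), (array([492.6,  95.3]), [481, 85, 20, 19, 185]), (array([474.3, 107.4]), [465, 99, 15, 17, 68]), (array([170.5, 140.3]), [163, 133, 14, 13, 77]), (array([147.8, 145. ]), [141, 141, 14, 9, 42]), (array([159.5, 156. ]), [128, 152, 68, 9, 135]), (array([482.9, 221.8]), [449, 216, 55, 12, 258]), (array([555. , 318.5]), [552, 314, 8, 13, 77]), (array([178.5, 383.9]), [113, 339, 120, 81, 6010]), (array([448.5, 386.8]), [412, 368, 79, 48, 966])]
scene
red [(array([157.3, 228.1]), [148, 221, 20, 15, 242]), (array([213.8, 273.3]), [206, 267, 17, 14, 178])]
yel []
black [(array([162.6,  52.2]), [111, 0, 85, 139, 3370]), (array([187.5,  82.8]), [183, 70, 13, 27, 131]), (array([380.4, 411. ]), [360, 396, 43, 24, 632])]
```

View pics/c1.png

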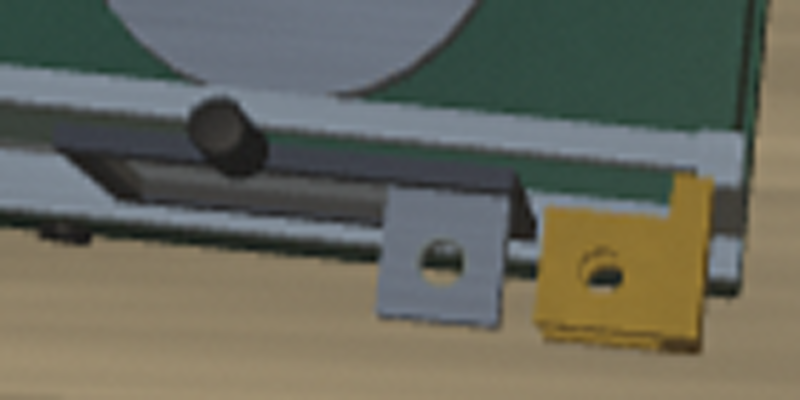

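View pics/c2.png

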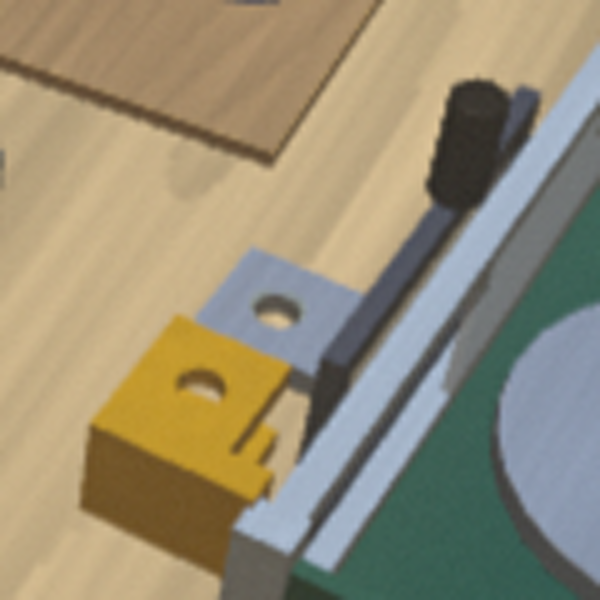

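The crops place the fork hole at top (234.9,161.8) and scene (349.8,196.6). The lug hole is at top (206.9,160.4) and scene (365,181.8), and the post top is at top (168.1,137.3) and scene (405,139).

Run:
```python
from h import *
import pickle
np.set_printoptions(precision=4,suppress=True)
f=pickle.load(open("top0.pkl","rb"));g=pickle.load(open("scene0.pkl","rb"))
for n,a,b,z in [("fork",(234.9,161.8),(349.8,196.6),.18),("lug",(206.9,160.4),(365,181.8),.162),("post",(168.1,137.3),(405,139),.225)]:
    print(n,tri([ray(f,*a),ray(g,*b)]),onz(f,*a,z),onz(g,*b,z))
for nm,q in (("top",f),("scene",g)):
    im=q["image"];H,S,V=cv2.split(cv2.cvtColor(im,cv2.COLOR_BGR2HSV))
    for col,m in (("red",((H<5)|(H>174))&(S>150)&(V>70)),("white",(S<40)&(V>150)),("terra",(H>3)&(H<12)&(S>130)),("purple",(H>135)&(H<165)&(S>80))):
        for c,s in blobs(m,60): print(nm,col,c,s,onz(q,*c,.09 if col=="white" else .121)[:2])
# block top edges (top view): brown mask
im=f["image"];H,S,V=cv2.split(cv2.cvtColor(im,cv2.COLOR_BGR2HSV))
for y in (222,236,245): print(y,[tuple(x) for x in cv2.cvtColor(im,cv2.COLOR_BGR2HSV)[y,268:350:9]])
```

```text
fork [ 0.6007 -0.0556  0.1763] [ 0.6002 -0.0558  0.18  ] [ 0.6016 -0.0591  0.18  ]
lug [0.6051 0.0112 0.1584] [0.6045 0.0107 0.162 ] [0.6061 0.0076 0.162 ]
post [0.643  0.0907 0.223 ] [0.6418 0.0899 0.225 ] [0.644  0.0888 0.225 ]
top red [331.4 229.3] [325, 224, 12, 12, 83] [ 0.4542 -0.29  ]
top red [323.6 287.3] [314, 279, 17, 16, 135] [ 0.315  -0.2743]
top white [392.6 231.8] [380, 214, 32, 41, 494] [ 0.4538 -0.447 ]
top white [159.6 248.5] [148, 237, 24, 24, 451] [0.3952 0.1268]
top white [518.1 278.3] [502, 247, 58, 66, 418] [ 0.348  -0.7616]
top terra [66.2 76.4] [44, 53, 47, 47, 1599] [0.8065 0.3657]
top terra [552.4 111.8] [542, 90, 18, 41, 492] [ 0.7621 -0.8325]
top terra [374.  189.2] [349, 166, 49, 48, 1456] [ 0.5548 -0.3917]
top purple [314.6 193.7] [309, 188, 12, 12, 109] [ 0.5391 -0.2473]
scene red [157.4 228.3] [147, 220, 22, 17, 274] [ 0.3059 -0.2588]
scene red [213.8 273.9] [206, 267, 17, 16, 200] [ 0.4551 -0.2914]
scene white [201.3   3.1] [195, 0, 16, 10, 97] [-0.1699  0.5548]
scene white [131.7  29.5] [123, 20, 16, 26, 123] [-0.2527  0.3194]
scene white [478.4  46.
[... 1388 characters left out ...]
np.uint8(105)), (np.uint8(14), np.uint8(119), np.uint8(101)), (np.uint8(14), np.uint8(118), np.uint8(99)), (np.uint8(8), np.uint8(143), np.uint8(118)), (np.uint8(13), np.uint8(120), np.uint8(100)), (np.uint8(19), np.uint8(75), np.uint8(152))]
245 [(np.uint8(20), np.uint8(73), np.uint8(140)), (np.uint8(13), np.uint8(115), np.uint8(95)), (np.uint8(14), np.uint8(112), np.uint8(100)), (np.uint8(15), np.uint8(120), np.uint8(100)), (np.uint8(14), np.uint8(118), np.uint8(99)), (np.uint8(14), np.uint8(118), np.uint8(99)), (np.uint8(15), np.uint8(111), np.uint8(106)), (np.uint8(19), np.uint8(77), np.uint8(133)), (np.uint8(20), np.uint8(73), np.uint8(136)), (np.uint8(19), np.uint8(73), np.uint8(137))]
```

Request:
step_arm(rows=[0, 0, -0.035, 0, 0, 1.0, 0, 0, -0.035, 0, 0, 0.93, 0.0357, -0.0478, 0, 0, 0, 0, 0.0357, -0.0478, 0, 0, 0, 0, 0.0357, -0.0478, 0, 0, 0, 0, 0.0357, -0.0478, 0, 0, 0, 0, 0.0357, -0.0478, 0, 0, 0, 0, 0.0357, -0.0478, 0, 0, 0, 0], jaw=0.085)

```text
t: 1.1
tcp_pos: [0.3758, -0.2291, 0.3009]
ee_rot: [-3.14, 0.092, 0.0]
contact_force: [1.2, -1.8, -0.7]
finger_gap: 0.995
grasp_force: 0.0
```

Request:
step_arm(rows=[0.0357, -0.0478, 0, 0, 0, 0, 0.0357, -0.0478, 0, 0, 0, 0, 0.0357, -0.0478, 0, 0, 0, 0, 0.0357, -0.0478, 0, 0, 0, 0, 0.0357, -0.0478, 0, 0, 0, 0, 0.0357, -0.0478, 0, 0, 0, 0, 0.0357, -0.0478, 0, 0, 0, 0, 0, 0, 0, 0, 0, 0])

```text
t: 2.1
tcp_pos: [0.6444, 0.0661, 0.2963]
ee_rot: [-3.12, 0.017, 0.011]
contact_force: [-0.3, -0.7, -0.4]
finger_gap: 0.992
grasp_force: 0.0
```

Run:
```python
from h import *
from rig import bot,cams
import pickle
np.set_printoptions(precision=4,suppress=True)
o=bot.get_obs();print(o["t"],o["tcp_pos"],cv2.Rodrigues(o["ee_rot"])[0])
f=cams.grab_frame("wrist");cv2.imwrite("pics/w1.png",f["image"]);pickle.dump(f,open("w1.pkl","wb"))
print(f["vertical_fov"],proj(f,[[.601,-.0575,.18],[.605,.009,.162],[.643,.0895,.225]]))
```

```text
2.1 [0.6444 0.0661 0.2963] [[ 0.9999 -0.0108 -0.0066]
 [-0.0107 -0.9997  0.0212]
 [-0.0069 -0.0211 -0.9998]]
65.17233629474435 [[426.9977 249.3114]
 [345.9358 237.0256]
 [248.1539 222.2283]]
```

View pics/w1.png

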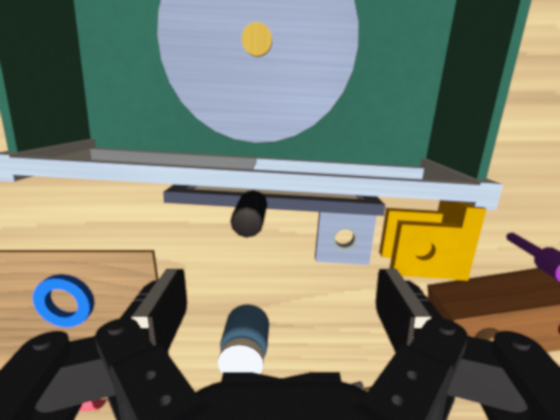

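The wrist view agrees with my estimates to about 2 px: post top (247,223), lug hole (344,237) and fork hole (425,249). I'll let the arm settle and then correct its pose.

Request:
step_arm(rows=[0, 0, 0, 0, 0, 0, 0, 0, 0, 0, 0, 0])

```text
t: 2.4
tcp_pos: [0.6422, 0.0633, 0.3031]
ee_rot: [-3.121, 0.023, -0.003]
contact_force: [0.8, -0.5, 0.2]
finger_gap: 0.996
grasp_force: 0.0
```

```bash
cat >> h.py <<'E'
from scipy.spatial.transform import Rotation as Ro
def delta(o,p,yaw):
    "remaining shift (in tool axes after the turn) and turn to reach p with the tool down, tool x at yaw deg"
    a=np.radians(yaw);T=np.array([[np.cos(a),np.sin(a),0],[np.sin(a),-np.cos(a),0],[0,0,-1]])
    R=cv2.Rodrigues(o["ee_rot"])[0]
    print("t",o["t"],"tcp",o["tcp_pos"].round(4),"F",o["contact_force"].round(1),"gap",o["finger_gap"])
    print("turn units",(Ro.from_matrix(R.T@T).as_rotvec(degrees=True)/10).round(3),"shift after turn",(T.T@(np.array(p)-o["tcp_pos"])).round(4),"shift now axes",(R.T@(np.array(p)-o["tcp_pos"])).round(4))
E
python3 -c "
from h import *
from rig import bot
delta(bot.get_obs(),[.643,.0895,.188],-3.3)"
```

```text
t 2.4 tcp [0.6422 0.0633 0.3031] F [ 0.8 -0.5  0.2] gap 0.9964758366808906
turn units [-0.119 -0.006  0.245] shift after turn [-0.0007 -0.0262  0.1151] shift now axes [ 0.0003 -0.0239  0.1156]
```

Request:
step_arm(rows=[0, -0.024, 0, -0.12, 0, 0.245, 0, -0.002, 0.035, 0, 0, 0, 0, 0, 0.035, 0, 0, 0, 0, 0, 0.035, 0, 0, 0, 0, 0, 0, 0, 0, 0, 0, 0, 0, 0, 0, 0])

```text
t: 3.15
tcp_pos: [0.6432, 0.0664, 0.1991]
ee_rot: [-3.12, 0.016, -0.002]
contact_force: [-0.2, 0.3, 0.5]
finger_gap: 0.994
grasp_force: 0.0
```

```bash
python3 -c "
from h import *
from rig import bot
delta(bot.get_obs(),[.643,.0895,.190],-3.3)"
```

```text
t 3.15 tcp [0.6432 0.0664 0.1991] F [-0.2  0.3  0.5] gap 0.9939913699871927
turn units [-0.123 -0.005  0.271] shift after turn [-0.0016 -0.023   0.0091] shift now axes [-0.0005 -0.0229  0.0096]
```

```bash
python3 -c "
from h import *
from rig import bot
o=bot.get_obs();print(o['qpos'].round(3),o['dq'].round(3))"
```

```text
[-0.011  0.367  0.404  1.607  0.021  3.141] [ 0.001 -0.007  0.041 -0.002  0.001 -0.001]
```

Request:
step_arm(rows=[0, 0, -0.05, 0, 0, 0, 0, 0, -0.02, -0.12, 0, 0, 0, 0, 0, 0, 0, -1.04, 0, 0, 0, 0, 0, -1.04, 0, 0, 0, 0, 0, -1.04, 0, 0, 0, 0, 0, -1.04, 0, 0, 0, 0, 0, -1.04, 0, 0, 0, 0, 0, -1.04])

```text
t: 4.15
tcp_pos: [0.6441, 0.063, 0.2708]
ee_rot: [2.687, 1.627, 0.008]
contact_force: [-0.2, -0.3, 0.2]
finger_gap: 0.995
grasp_force: 0.0
```

Request:
step_arm(rows=[0, 0, 0, 0, 0, -1.04, 0, 0, 0, 0, 0, -1.04, 0, 0, 0, 0, 0, -1.04, 0, 0, 0, 0, 0, -1.04, 0, 0, 0, 0, 0, -1.04, 0, 0, 0, 0, 0, -1.04, 0, 0, 0, 0, 0, -1.04, 0, 0, 0, 0, 0, -1.04])

```text
t: 5.15
tcp_pos: [0.6441, 0.063, 0.2709]
ee_rot: [0.928, 2.997, 0.006]
contact_force: [0.5, -0.5, 0.4]
finger_gap: 0.998
grasp_force: 0.0
```

Request:
step_arm(rows=[0, 0, 0, 0, 0, -1.04, 0, 0, 0, 0, 0, -1.04, 0, 0, 0, 0, 0, -1.04, 0, 0, 0, 0, 0, 0, 0, 0, 0, 0, 0, 0])

```text
t: 5.78
tcp_pos: [0.6435, 0.063, 0.269]
ee_rot: [0.101, 3.138, 0.004]
contact_force: [-0.0, -0.6, 0.0]
finger_gap: 0.992
grasp_force: 0.0
```

```bash
python3 -c "
from h import *
from rig import bot
delta(bot.get_obs(),[.643,.0895,.190],176.7)"
```

```text
t 5.775 tcp [0.6435 0.063  0.269 ] F [-0.  -0.6  0. ] gap 0.9921604313538819
turn units [ 0.013  0.011 -0.04 ] shift after turn [0.002  0.0264 0.079 ] shift now axes [0.0023 0.0262 0.079 ]
```

Request:
step_arm(rows=[0.002, 0.0263, 0, 0, 0, -0.04, 0, 0, 0.03, 0, 0, 0, 0, 0, 0.03, 0, 0, 0, 0, 0, 0.019, 0, 0, 0, 0, 0, 0, 0, 0, 0, 0, 0, 0, 0, 0, 0])

```text
t: 6.52
tcp_pos: [0.6429, 0.0896, 0.1895]
ee_rot: [0.088, 3.14, 0.004]
contact_force: [0.4, 0.0, 0.2]
finger_gap: 0.998
grasp_force: 0.0
```

Request:
step_arm(rows=[0, 0, 0, 0, 0, 0, 0, 0, 0, 0, 0, 0, 0, 0, 0, 0, 0, 0, 0, 0, 0, 0, 0, 0, 0, 0, 0, 0, 0, 0], jaw=0.01)

```text
t: 7.15
tcp_pos: [0.6426, 0.09, 0.1889]
ee_rot: [-0.086, -3.14, -0.005]
contact_force: [0.0, 1.3, 2.9]
finger_gap: 0.264
grasp_force: 59.1
```

```bash
python3 -c "
from h import *
from rig import bot
o=bot.get_obs();print(o['grasp_force'],o['qpos'].round(2))
delta(o,[.643,.0895,.190],176.7)"
```

```text
59.09143030643463 [0.03 0.37 0.39 1.59 0.   0.09]
t 7.15 tcp [0.6426 0.09   0.1889] F [0.  1.3 2.9] gap 0.26433914782502754
turn units [ 0.017 -0.001  0.016] shift after turn [-0.0004 -0.0005 -0.0011] shift now axes [-0.0004 -0.0005 -0.0011]
```

Request:
step_arm(rows=[0, -0.012, 0, 0, 0, 0, 0, -0.015, 0, 0, 0, 0, 0, -0.015, 0, 0, 0, 0, 0, -0.013, 0, 0, 0, 0, 0, -0.005, 0, 0, 0, 0, 0, 0, 0, 0, 0, 0])

```text
t: 7.9
tcp_pos: [0.6385, 0.0272, 0.1889]
ee_rot: [-0.089, -3.139, -0.001]
contact_force: [-2.5, -1.6, 6.0]
finger_gap: 0.263
grasp_force: 59.6
```

Request:
step_arm(rows=[0, -0.002, 0, 0, 0, 0, 0, -0.002, 0, 0, 0, 0])

```text
t: 8.15
tcp_pos: [0.6384, 0.0256, 0.1888]
ee_rot: [-0.087, -3.139, -0.007]
contact_force: [-2.6, 7.7, 6.0]
finger_gap: 0.266
grasp_force: 59.8
```

Request:
step_arm(rows=[0, -0.001, 0, 0, 0, 0, 0, -0.001, 0, 0, 0, 0])

```text
t: 8.4
tcp_pos: [0.6384, 0.0256, 0.1889]
ee_rot: [-0.085, -3.14, -0.012]
contact_force: [-1.2, 11.3, 6.0]
finger_gap: 0.265
grasp_force: 60.1
```

Request:
step_arm(rows=[0, -0.001, 0, 0, 0, 0, 0, -0.001, 0, 0, 0, 0])

```text
t: 8.65
tcp_pos: [0.6384, 0.0256, 0.1889]
ee_rot: [-0.083, -3.14, -0.017]
contact_force: [-0.9, 15.7, 5.8]
finger_gap: 0.264
grasp_force: 60.6
```

Request:
step_arm(rows=[0, 0.003, 0, 0, 0, 0, 0, 0, 0, 0, 0, 0, 0, 0, 0, 0, 0, 0], jaw=0.06)

```text
t: 9.02
tcp_pos: [0.6385, 0.0235, 0.1872]
ee_rot: [-0.088, -3.138, -0.002]
contact_force: [-0.4, 0.8, 0.2]
finger_gap: 0.702
grasp_force: 0.0
```

Request:
step_arm(rows=[0, 0, 0, 0, 0, 0, 0, 0, -0.03, 0, 0, 0, 0, 0, -0.04, 0, 0, 0, 0, 0, -0.04, 0, 0, 0, 0, 0, 0, 0, 0, 0])

```text
t: 9.65
tcp_pos: [0.6405, 0.024, 0.303]
ee_rot: [0.086, 3.133, 0.002]
contact_force: [0.7, -0.5, 0.3]
finger_gap: 0.699
grasp_force: 0.0
```

Run:
```python
from h import *
from rig import bot,cams
import pickle
np.set_printoptions(precision=4,suppress=True)
w=pickle.load(open("top0.pkl","rb"))
for n in ("scene","wrist"):
    f=cams.grab_frame(n);pickle.dump(f,open(n+"1.pkl","wb"))
    u,v=proj(f,[.6,-.056,.18])[0].astype(int); u0,v0=max(u-50,0),max(v-45,0)
    print(n,u0,v0); globals()[n]=cv2.resize(f["image"][v0:v0+90,u0:u0+80],(400,450),interpolation=cv2.INTER_CUBIC)
    if n=="wrist":
        print("post/fork proj",proj(f,[[.6384,.0256,.225],[.6,-.056,.18]]))
cv2.imwrite("pics/d1.png",np.hstack([scene,wrist]))
# pin & stamp geometry: stamp in top view
H,S,V=cv2.split(cv2.cvtColor(w["image"],cv2.COLOR_BGR2HSV))
m=(H<13)|((H<17)&(S>95)); m=(S>100)&(V<125)
for c,s in blobs(m,300):
    if 270<c[0]<350 and 210<c[1]<260:
        l=cv2.connectedComponents(m.astype(np.uint8))[1]; lab=l[int(c[1]),int(c[0])]
        r=cv2.minAreaRect(np.argwhere(l==lab)[:,::-1].astype(np.float32)); print(r,onz(w,*r[0],.08))
print("stamp",onz(w,289.5,236,.105))
delta(bot.get_obs(),[.4547,-.2907,.20],176.7)
```

```text
scene 299 150
wrist 130 114
post/fork proj [[284.3552 216.998 ]
 [180.1237 159.0798]]
((308.5741271972656, 233.36618041992188), (27.72368812561035, 72.14501953125), 81.4163818359375) [ 0.4437 -0.2391  0.08  ]
stamp [ 0.4352 -0.1903  0.105 ]
t 9.75 tcp [0.6394 0.0242 0.2983] F [ 0.1 -0.1 -1.6] gap 0.6980794981486886
turn units [0.011 0.001 0.014] shift after turn [ 0.1662 -0.325   0.0983] shift now axes [ 0.167  -0.3248  0.0977]
```

View pics/d1.png

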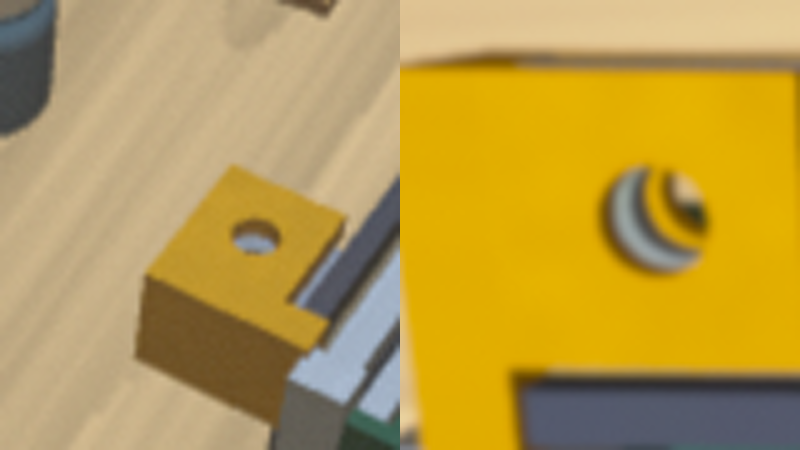

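The door is shut and the lug sits between the fork arms, with its hole lined up. The fork hole is at scene (349.8,196.8) and wrist (181.6,157.6). Next is the pin.

Request:
step_arm(rows=[0.0238, -0.0464, 0, 0, 0, 0, 0.0238, -0.0464, 0, 0, 0, 0, 0.0238, -0.0464, 0, 0, 0, 0, 0.0238, -0.0464, 0, 0, 0, 0, 0.0238, -0.0464, 0, 0, 0, 0, 0.0238, -0.0464, 0, 0, 0, 0, 0.0238, -0.0464, 0, 0, 0, 0, 0, 0, 0.05, 0, 0, 0], jaw=0.085)

```text
t: 10.75
tcp_pos: [0.4541, -0.2951, 0.2492]
ee_rot: [0.095, 3.137, -0.005]
contact_force: [1.0, 0.5, -0.4]
finger_gap: 0.995
grasp_force: 0.0
```

Request:
step_arm(rows=[0, 0, 0.048, 0, 0, 0, 0, 0, 0, 0, 0, 0, 0, 0, 0, 0, 0, 0])

```text
t: 11.12
tcp_pos: [0.4549, -0.2906, 0.2005]
ee_rot: [-0.086, -3.14, -0.002]
contact_force: [0.7, -0.4, 1.0]
finger_gap: 0.996
grasp_force: 0.0
```

Run:
```python
from h import *
from rig import bot,cams
import pickle
np.set_printoptions(precision=4,suppress=True)
T=pickle.load(open("top0.pkl","rb"));S1=pickle.load(open("scene1.pkl","rb"));W=pickle.load(open("wrist1.pkl","rb"))
print("fork",tri([ray(T,234.9,161.8),ray(S1,349.8,196.8),ray(W,181.6,157.6)]),onz(W,181.6,157.6,.18),onz(S1,349.8,196.8,.18))
f=cams.grab_frame("wrist");pickle.dump(f,open("w2.pkl","wb"));cv2.imwrite("pics/w2.png",f["image"])
print(proj(f,[[.4547,-.2907,.121],[.4352,-.1903,.105]]))
H,S,V=cv2.split(cv2.cvtColor(f["image"],cv2.COLOR_BGR2HSV))
for c,s in blobs(((H<6)|(H>174))&(S>150)&(V>60),60): print(c,s)
delta(bot.get_obs(),[.4547,-.2907,.090],176.7)
```

```text
fork [ 0.6004 -0.0557  0.1759] [ 0.5989 -0.0546  0.18  ] [ 0.6018 -0.0595  0.18  ]
[[282.1943 217.4501]
 [415.4123 178.6403]]
[305.6  16. ] [275, 0, 68, 40, 1943]
[284.4 209.7] [265, 185, 40, 49, 1531]
t 11.175 tcp [ 0.4559 -0.2913  0.2023] F [-0.4 -0.3  0.7] gap 0.9958757200878969
turn units [-0.003  0.013  0.017] shift after turn [0.0013 0.0006 0.1123] shift now axes [0.0015 0.0006 0.1123]
```

View pics/w2.png

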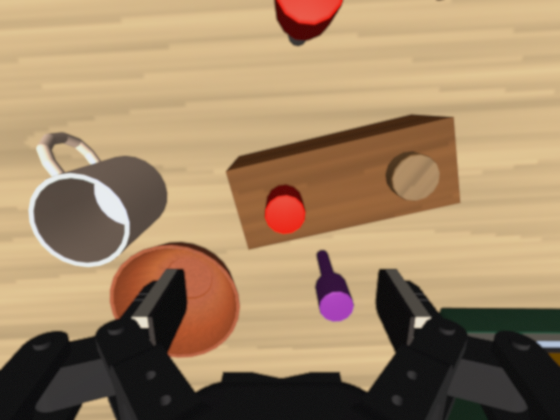

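The pin head's top is at (285,213) and the stamp's at (415,177). The bowl, mug and purple look-alike are all clear of the fingers.

Run:
```python
from h import *
from rig import bot
import pickle
f=pickle.load(open("w2.pkl","rb"));T=pickle.load(open("top0.pkl","rb"));S=pickle.load(open("scene0.pkl","rb"))
print(onz(f,285,213.5,.121),onz(f,415,177,.105),onz(T,330.8,229.8,.121),onz(S,213.8,273.5,.121))
print(tri([ray(f,285,213.5),ray(T,330.8,229.8),ray(S,213.8,273.5)]))
```

```text
[ 0.45181922 -0.2885276   0.121     ] [ 0.43393487 -0.19068994  0.105     ] [ 0.45291398 -0.28859039  0.121     ] [ 0.4545917  -0.29068492  0.121     ]
[ 0.45299792 -0.28883432  0.11755827]
```

Request:
step_arm(rows=[0.0026, 0.0017, 0.03, 0, 0, 0, 0, 0, 0.04, 0, 0, 0, 0, 0, 0.03, 0, 0, 0, 0, 0, 0.012, 0, 0, 0, 0, 0, 0, 0, 0, 0])

```text
t: 11.8
tcp_pos: [0.4531, -0.2891, 0.0892]
ee_rot: [0.086, 3.14, 0.001]
contact_force: [-0.4, 0.2, 1.3]
finger_gap: 0.991
grasp_force: 0.0
```

Request:
step_arm(rows=[0, 0, 0, 0, 0, 0, 0, 0, 0, 0, 0, 0, 0, 0, 0, 0, 0, 0, 0, 0, 0, 0, 0, 0, 0, 0, 0, 0, 0, 0], jaw=0.015)

```text
t: 12.42
tcp_pos: [0.4526, -0.2888, 0.0886]
ee_rot: [0.086, 3.14, 0.002]
contact_force: [0.4, 1.0, 4.7]
finger_gap: 0.332
grasp_force: 59.2
```

Request:
step_arm(rows=[0, 0, -0.02, 0, 0, 0, 0, 0, -0.045, 0, 0, 0, 0, 0, -0.045, 0, 0, 0, 0, 0, -0.045, 0, 0, 0, 0, 0, -0.035, 0, 0, 0, 0, 0, 0, 0, 0, 0])

```text
t: 13.18
tcp_pos: [0.4532, -0.2897, 0.2802]
ee_rot: [0.086, 3.138, -0.002]
contact_force: [0.2, 0.6, -2.1]
finger_gap: 0.336
grasp_force: 59.9
```

Request:
step_arm(rows=[-0.0222, 0.0401, 0, 0, 0, 0, -0.0222, 0.0401, 0, 0, 0, 0, -0.0222, 0.0401, 0, 0, 0, 0, -0.0222, 0.0401, 0, 0, 0, 0, -0.0222, 0.0401, 0, 0, 0, 0, -0.0222, 0.0401, 0, 0, 0, 0, 0, 0, 0, 0, 0, 0, 0, 0, 0, 0, 0, 0])

```text
t: 14.18
tcp_pos: [0.5976, -0.0559, 0.2754]
ee_rot: [-0.085, -3.135, -0.003]
contact_force: [-0.7, -0.9, -1.9]
finger_gap: 0.333
grasp_force: 60.0
```

Run:
```python
from h import *
from rig import bot,cams
import pickle
np.set_printoptions(precision=4,suppress=True)
delta(bot.get_obs(),[.6,-.056,.28],176.7)
o=bot.get_obs();p=o["tcp_pos"];a=cv2.Rodrigues(o["ee_rot"])[0][:,2]
L=[]
for n in ("top","scene","wrist"):
    f=cams.grab_frame(n);pickle.dump(f,open(n+"2.pkl","wb"))
    q=proj(f,[p+a*.0036,p+a*.0736,[.6,-.056,.18]]);print(n,q)
    u0,v0=(q[1]-[27,40]).astype(int); 
    if n=="wrist": print(n,q);L.append(cv2.resize(f["image"],(260,400)));continue
    print(n,"off",u0,v0)
    L.append(cv2.resize(f["image"][v0:v0+80,u0:u0+54],(270,400),interpolation=cv2.INTER_CUBIC))
cv2.imwrite("pics/e1.png",np.hstack(L))
```

```text
t 14.175 tcp [ 0.5976 -0.0559  0.2754] F [-0.7 -0.9 -1.9] gap 0.33289433596129137
turn units [ 0.012 -0.032  0.018] shift after turn [-0.0024  0.0001 -0.0046] shift now axes [-0.0024  0.0001 -0.0046]
top [[232.2932 155.4076]
 [234.2447 161.4463]
 [234.9808 161.8999]]
top off 207 121
scene [[354.7291 157.4026]
 [349.6965 186.2083]
 [349.6615 195.2061]]
scene off 322 146
wrist [[284.7183 265.7877]
 [283.7278 219.4596]
 [283.338  213.6682]]
wrist [[284.7183 265.7877]
 [283.7278 219.4596]
 [283.338  213.6682]]
```

View pics/e1.png

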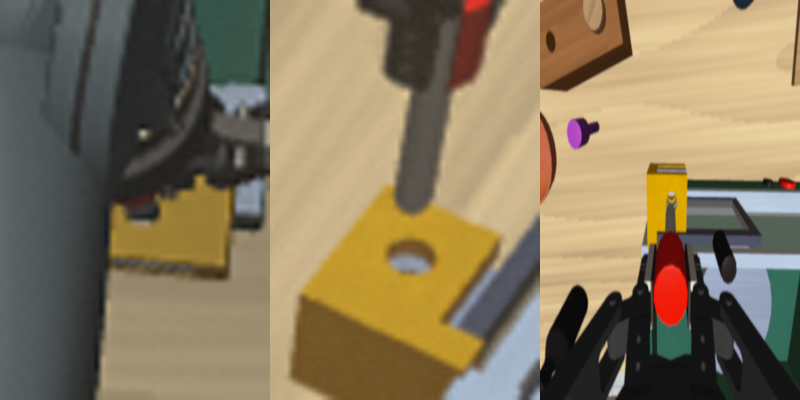

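The scene view shows the pin tip at (350,186) above the hole at (349.7,196.8). I'll lower it until it almost touches, then look closely.

Request:
step_arm(rows=[-0.0015, 0, 0.01, 0, 0, 0, 0, 0, 0.005, 0, 0, 0, 0, 0, 0, 0, 0, 0, 0, 0, 0, 0, 0, 0])

```text
t: 14.82
tcp_pos: [0.5998, -0.056, 0.2629]
ee_rot: [-0.086, -3.139, -0.003]
contact_force: [-0.8, -0.3, -0.7]
finger_gap: 0.337
grasp_force: 60.0
```

Run:
```python
from h import *
from rig import bot,cams
import pickle
np.set_printoptions(precision=4,suppress=True)
o=bot.get_obs();p=o["tcp_pos"];a=cv2.Rodrigues(o["ee_rot"])[0][:,2]; print(p,a)
L=[]
for n in ("scene","wrist"):
    f=cams.grab_frame(n);pickle.dump(f,open(n+"3.pkl","wb"))
    q=proj(f,[p+a*.0736,[.6,-.056,.18],[.61,-.056,.18],[.6,-.046,.18]]);print(n,q)
    u0,v0=(q[1]-[20,30]).astype(int); print("off",u0,v0)
    L.append(cv2.resize(f["image"][v0:v0+60,u0:u0+40],(400,600),interpolation=cv2.INTER_CUBIC))
cv2.imwrite("pics/e2.png",np.hstack(L))
```

```text
[ 0.5998 -0.056   0.2629] [-0.0012  0.0022 -1.    ]
scene [[350.1709 191.5861]
 [349.6615 195.2061]
 [354.7053 197.2048]
 [351.887  191.7584]]
off 329 165
wrist [[282.492  220.0989]
 [282.2155 216.2138]
 [282.9483 228.9891]
 [295.8808 215.4906]]
off 262 186
```

View pics/e2.png

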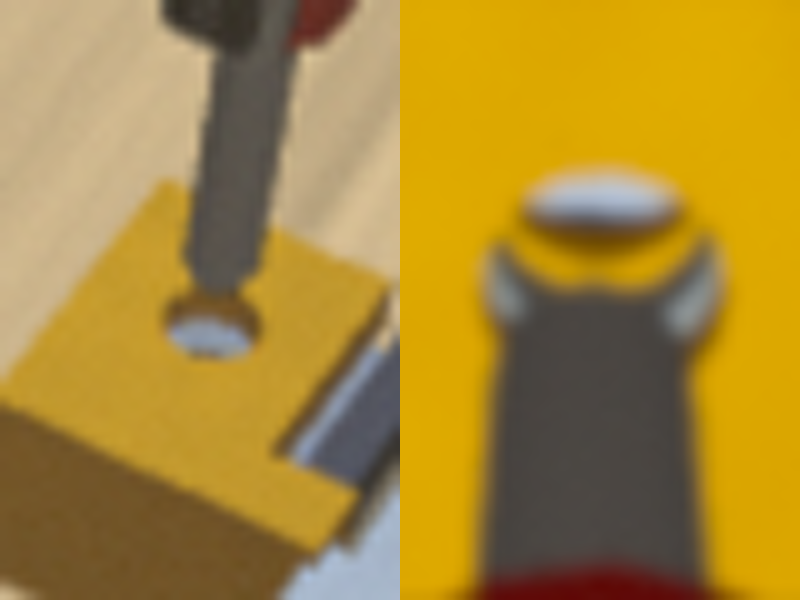

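In the wrist crop the pin is centred on the hole sideways, and the hole lies about 1.5 mm towards −x of it. The scene columns agree. I'll shift by that and lower gently.

Request:
step_arm(rows=[0.0015, 0, 0.003, 0, 0, 0, 0, 0, 0.003, 0, 0, 0, 0, 0, 0.003, 0, 0, 0, 0, 0, 0.003, 0, 0, 0, 0, 0, 0, 0, 0, 0])

```text
t: 15.55
tcp_pos: [0.5982, -0.0558, 0.2503]
ee_rot: [-0.086, -3.138, -0.004]
contact_force: [0.4, 0.9, -1.3]
finger_gap: 0.336
grasp_force: 60.0
```

Request:
step_arm(rows=[0, 0, 0.003, 0, 0, 0, 0, 0, 0.003, 0, 0, 0, 0, 0, 0, 0, 0, 0])

```text
t: 15.92
tcp_pos: [0.5982, -0.0558, 0.2444]
ee_rot: [-0.086, -3.138, -0.004]
contact_force: [-0.1, -0.1, -1.3]
finger_gap: 0.333
grasp_force: 60.0
```

Request:
step_arm(rows=[0, 0, 0.004, 0, 0, 0, 0, 0, 0.004, 0, 0, 0, 0, 0, 0.004, 0, 0, 0, 0, 0, 0.004, 0, 0, 0])

```text
t: 16.42
tcp_pos: [0.5983, -0.0558, 0.2285]
ee_rot: [-0.086, -3.139, -0.003]
contact_force: [0.7, 0.2, -2.3]
finger_gap: 0.336
grasp_force: 60.0
```

Request:
step_arm(rows=[0, 0, 0.004, 0, 0, 0, 0, 0, 0.004, 0, 0, 0, 0, 0, 0.004, 0, 0, 0, 0, 0, 0.004, 0, 0, 0])

```text
t: 16.92
tcp_pos: [0.5983, -0.0557, 0.2126]
ee_rot: [-0.086, -3.139, -0.003]
contact_force: [-0.5, 0.5, -1.6]
finger_gap: 0.336
grasp_force: 60.0
```

Request:
step_arm(rows=[0, 0, 0.004, 0, 0, 0, 0, 0, 0.004, 0, 0, 0, 0, 0, 0.004, 0, 0, 0, 0, 0, 0.004, 0, 0, 0])

```text
t: 17.42
tcp_pos: [0.5983, -0.0557, 0.1966]
ee_rot: [-0.086, -3.139, -0.003]
contact_force: [0.3, 0.0, -2.0]
finger_gap: 0.332
grasp_force: 60.0
```

Free all the way. Now I'll seat it.

Request:
step_arm(rows=[0, 0, 0.004, 0, 0, 0, 0, 0, 0.004, 0, 0, 0, 0, 0, 0.002, 0, 0, 0])

```text
t: 17.8
tcp_pos: [0.5982, -0.0556, 0.1864]
ee_rot: [-0.086, -3.139, -0.004]
contact_force: [-0.8, 0.7, -1.8]
finger_gap: 0.335
grasp_force: 60.0
```

Request:
step_arm(rows=[0, 0, 0.0015, 0, 0, 0, 0, 0, 0.001, 0, 0, 0])

```text
t: 18.05
tcp_pos: [0.5984, -0.0557, 0.1844]
ee_rot: [-0.086, -3.139, -0.003]
contact_force: [-0.5, -0.5, -0.8]
finger_gap: 0.333
grasp_force: 60.0
```

Request:
step_arm(rows=[0, 0, 0.001, 0, 0, 0, 0, 0, 0, 0, 0, 0])

```text
t: 18.3
tcp_pos: [0.5984, -0.0557, 0.1838]
ee_rot: [-0.086, -3.14, -0.003]
contact_force: [0.4, 0.1, -0.0]
finger_gap: 0.331
grasp_force: 60.3
```

Request:
step_arm(rows=[0, 0, 0.001, 0, 0, 0, 0, 0, 0, 0, 0, 0])

```text
t: 18.55
tcp_pos: [0.5984, -0.0557, 0.1837]
ee_rot: [0.086, 3.14, 0.003]
contact_force: [-1.7, 0.8, 5.2]
finger_gap: 0.338
grasp_force: 60.3
```

Request:
step_arm(rows=[0, 0, 0, 0, 0, 0, 0, 0, 0, 0, 0, 0, 0, 0, 0, 0, 0, 0, 0, 0, 0, 0, 0, 0], jaw=0.06)

```text
t: 19.05
tcp_pos: [0.5983, -0.0557, 0.182]
ee_rot: [-0.086, -3.139, -0.004]
contact_force: [-0.6, -0.5, -0.8]
finger_gap: 0.704
grasp_force: 0.0
```

Request:
step_arm(rows=[0, 0, -0.02, 0, 0, 0, 0, 0, -0.04, 0, 0, 0, 0, 0, -0.05, 0, 0, 0, 0.05, 0, 0, 0, 0, 0, 0.05, 0, 0, 0, 0, 0, 0.05, 0, 0, 0, 0, 0, 0.05, 0, 0, 0, 0, 0, 0, 0, 0, 0, 0, 0])

```text
t: 20.05
tcp_pos: [0.3961, -0.0445, 0.2932]
ee_rot: [-0.087, -3.14, -0.003]
contact_force: [0.5, 0.4, 0.2]
finger_gap: 0.705
grasp_force: 0.0
```

Run:
```python
from h import *
from rig import bot,cams
L=[]
for n,s in (("top",None),("scene",None)):
    f=cams.grab_frame(n);u,v=proj(f,[.6,-.056,.2])[0].astype(int)
    L.append(cv2.resize(f["image"][max(v-50,0):,][:100,max(u-70,0):][:,:133],(400,300)))
    L.append(cv2.resize(f["image"],(400,300)))
cv2.imwrite("pics/z1.png",np.vstack([np.hstack(L[:2]),np.hstack(L[2:])]))
print(bot.get_obs()["tcp_pos"])
```

```text
[ 0.39901455 -0.04501906  0.29298421]
```

View pics/z1.png

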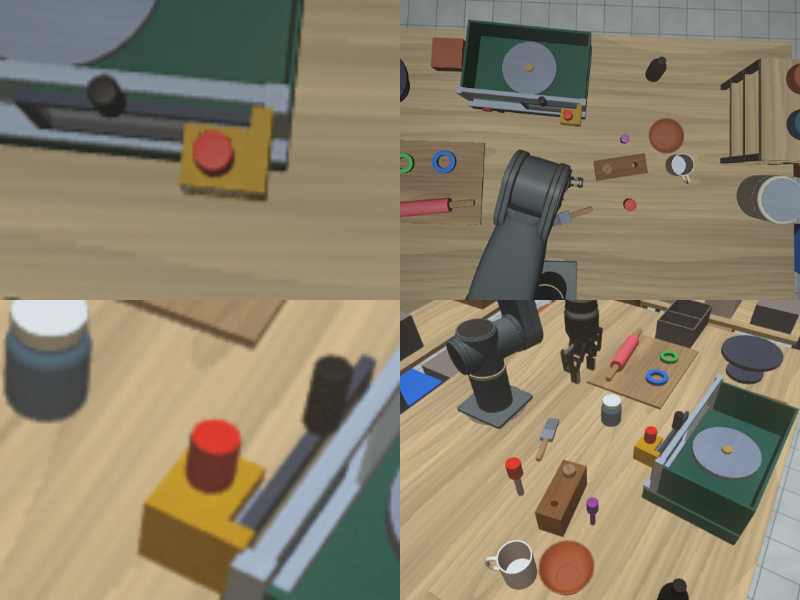

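The red head sits flush on the fork, at about (214,455) in the lower-left crop. The door is shut, and the stamp, jar and bowl have not moved.

```bash
python3 -c "
from rig import bot
print(bot.hand_in())"
```

```text
the job is handed in; nothing more can be done
None
```

The door is fully shut, the red-headed pin is seated flush through the fork and lug, the gripper is clear of everything, and I handed the job in at about 20 s; the judge's verdict was not shown.

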